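# Slide a well plate under the reader's bridge and start the reading

## Robot

A 6-joint arm with a two-finger parallel gripper is mounted at the origin on the work surface. World frame = base frame: x ahead of the robot, y to its left, z up, the work surface at z = 0. Lengths are in m, angles in rad, forces in N, time in s.
With the tool pointing down it reaches from about 0.3 to 0.875 m from the base axis. Payload 6.4 kg.
Tool frame: the origin (TCP) lies midway between the tips of the shut fingers; the grasp point (between the pads) lies 19 mm behind it; z points along the fingers, y is the line along which they close (so a half turn about z gives the same grasp; the last joint's range is limited). The gripper opens to 85 mm and grips with 20 to 120 N. Pads are 22 mm wide; open, the fingers measure 114 mm over their backs; the gripper's body (76 mm by 85 mm) begins 54 mm behind the grasp point. The pads swing forward as they close: fully open they stand 13 mm farther back than shut.
Start: joints at [0.988, 0.181, 1.607, -0, 1.354, -0.206], TCP at [0.212, 0.535, 0.231] pointing down, gripper open.
Joint ranges: [-2.99, 2.99], [-0.89, 2.07], [0.3, 2.58], [-1.14, 4.28], [0, 2.63], [-3.12, 3.12]. Speed limits (rad/s): [2.57, 2.57, 3.01, 3.14, 3.14, 3.14].

## Interface

Orientations are given as a 3x3 rotation matrix whose columns are the frame's x, y, z axes.
In Python, from bench import env, hand, solve_ik, grab_frame, get_calibration, spot_in, trace gives the robot as it stands. The module is installed in compiled form; this text tells all that it offers. Calls block until the motion is done:
- env.movep(position, orientation): joint-space move of the TCP to a pose.
- env.line_to(position, frame=None, vel=0.15, threshold=None): straight line of the TCP; frame=None keeps the orientation; vel is the mean speed in m/s. With threshold (N) it stops when the force on the tool has changed by that much, and returns True; else False.
- env.goto_joints(angles): joint-space move.
- hand.grip(opening, grip_force=None): opening from 0.0 (shut) to 1.0 (fully open); grip_force is the grip in N (None keeps the last); returns when the fingers have stopped.
- env.pause(seconds).
- solve_ik(position, orientation): joint angles nearest the present ones, or None.
- grab_frame(name): name is "side" or "top" or "wrist"; returns (picture, depth): 384x512x3 uint8, red, green, blue; 384x512 float32, m along the optical axis (not along the pixel's ray), 0 where there is no reading.
- get_calibration(name): a dict with "fx", "fy", "cx", "cy" (pixels), "position" and "orientation" of the camera in the world; the wrist camera has in their place "hand_eye" (4x4, takes a point from camera to tool coordinates, whose origin is the TCP and whose axes are the flange's). Camera axes: x right, y down, z forward; pixel columns grow to the right and rows downward; lengths in m; the calibration is good to about 2 mm. A picture is of the moment at which its call begins: read the wrist's pose just before it. get_calibration takes no time and is no camera call.
A pose or a line that the arm cannot do raises env.IKError and nothing moves.
- env.close_job(): hands the job in; it is judged then, once.
Trained networks look in the newest picture that a camera, given by its name, has taken for a name from the list of things; names that differ only in an ending like _2 or _b are one class to them, and where a whole thing is asked for, a point or a joint stands for the part that bears it (a point fixed in the world has none). Each returns a list of dicts, best first, with "score" (0 to 1); they miss things now and then, are a little off and sometimes report something else, mostly with a low value. They report only what shows in the picture. A call takes as long as a camera call. They do not tell look-alikes from the thing itself.
- spot_in(name, camera): "centre" ([column, row] in pixels, amid what is visible of it).
- trace(name, camera): "mask" (384x512 bool, what is visible of it) and "centre" ([column, row] in pixels, amid what is visible of it).
Readings, each from a call of its own:
- env.read_t(): time.
- env.read_joint_pos(): joint angles.
- env.read_qvel(): joint speeds.
- env.read_effort(): joint torques, N m.
- env.read_position(): TCP position.
- env.read_eef_rot(): TCP orientation.
- env.read_force(): force on the tool from outside, world axes, zero at the start.
- env.read_moment(): the same for the moment, N m.
- env.read_opening(): opening from 0.0 (shut) to 1.0 (fully open).
- env.read_grasp_force(): force on a finger pad.
Only numpy, scipy, OpenCV 4.12 (cv2) and the standard library are available. Lean on these libraries where they do the work, as an engineer would, in place of code of your own. Each camera call takes 0.05 s, during which the arm holds its last target. There are 200 camera calls.

## Task

Push the well plate along the bench with the fingertips, under the low bridge of the plate reader, until its far end sits squarely against the end stop behind the bridge; never lift or tip it. Then press the button on top of the bridge fully down and let it go. Leave the beaker, the bottle and the jar lid where they stand.

Things in the scene. Friction and masses are not known exactly. Their poses are not given: they have to be found in the camera images.
- reader: Plate reader fixed to the bench. Origin: on the bench, mid-lane under the bridge; +x runs along the lane from the entry (towards the robot) to the end stop, +y left, z up. White bridge: x -25 to +25 mm, 134 mm wide, underside 18 mm, top 52 mm above the bench, on two grey legs 93.6 mm apart. Plate home: its centre over this origin, long side along x, 39 mm out at each end of the bridge.
- entry (a point): Middle of the lane's mouth, on the bench, 50 mm before the reader's origin. Two 12 mm high aluminium strips flare out from the legs to here, about 120 mm apart at the mouth.
- stop (a point): Middle of the end stop's face, 64 mm behind the reader's origin, 7 mm above the bench: a fixed 14 mm high aluminium bar across the lane. 9 mm high rails at the lane's sides join it to the legs.
- plate: White 24-well plate with round amber wells, loose on the bench: 127.8 mm long (x), 85.5 mm wide (y), 14.4 mm high, about 110 g. Origin: centre of its underside. Starts before the entry, its centre 150 to 175 mm before the reader's origin, up to 35 mm to one side of the lane, turned up to 0.3 rad from it. Either end may go first.
- start (a joint): Travel of the round grey push button on the bridge, pressed straight down: 0 released, 0.005 m fully down; it springs back; about 4 N holds it down.
- start_top (a point): Centre of the button's top face, 22 mm across, in a black collar on top of the bridge, 73 mm above the bench when released.
- beaker: Bystander: glass beaker, 68 mm across, 90 mm high; origin at the centre of its underside.
- bottle: Bystander: amber bottle with white cap, 48 mm across, 95 mm high; origin at the centre of its underside.
- jar_lid: Bystander: red jar lid lying flat, 84 mm across, 16 mm high; origin at the centre of its underside.
Not all that is in view belongs to the job. Several things look just like the reader: the one meant starts farthest from the robot's base.

How it is judged:
On the way, in this order (a step that is already met when the one before it is completed fails the run):
1. the plate lies home under the bridge, against the end stop (x of plate in the frame of reader between -0.005 and 0.006 m and y of plate in the frame of reader between -0.009 and 0.009 m and angle between the x axis of plate and the x axis of reader, either way round below 0.07 rad), for 0.2 s.
2. the button is pressed fully down (value of joint start above 0.004 m), for 0.05 s.
At the end, for the whole second after the job is handed in: The plate lies flat and still, its centre within 5 mm of home along the lane, 9 mm across, square within 0.07 rad; the button was pressed after that and has sprung back; beaker, bottle and jar lid are within 20 mm of where they stood (all of step 1 and height (world z) of plate below 0.004 m and angle between plate's own z axis and vertical below 0.05 rad and linear speed of plate below 0.01 m/s and value of joint start below 0.002 m and distance of each of beaker, bottle, jar_lid from where it was at the start of the episode below 0.02 m); the robot touches nothing.
It fails at once if the plate is lifted off the bench (over 6 mm) (height (world z) of plate above 0.006 m).
It fails at once if the plate is tipped (over 0.1 rad) (angle between plate's own z axis and vertical above 0.1 rad).
It fails at once if the button is pressed while the plate is not home (value of joint start above 0.003 m and not (x of plate in the frame of reader between -0.005 and 0.006 m and y of plate in the frame of reader between -0.009 and 0.009 m and angle between the x axis of plate and the x axis of reader, either way round below 0.07 rad)).
It fails at once if the beaker, bottle or jar lid is moved more than 20 mm or tipped (distance of any of beaker, bottle, jar_lid from where it was at the start of the episode above 0.02 m or angle between any of beaker, bottle, jar_lid's own z axis and vertical above 0.3 rad).
It also fails if it takes over 72 s, if anything falls off the work surface, if the arm or the gripper's body presses on something with over 40 N, if the wrist force passes 120 N, or if a joint passes its speed limit or range.

## Working session

There is one attempt and no reset: what is moved stays moved. The work goes in short steps, each a Python script; the robot and the scene stay as the last script left them, time stands still between calls to the robot, and variables do not carry over. Pictures are saved under pics/ and viewed, at most 10 in all, crops included, and the job is handed in when it is done.

```bash
mkdir -p pics; cat > h.py <<'E'
import numpy as np, cv2
from bench import env, hand, solve_ik, grab_frame, get_calibration, spot_in, trace
def save(n,im): cv2.imwrite('pics/'+n+'.png',cv2.cvtColor(im,cv2.COLOR_RGB2BGR))
def cam(name):
    c=get_calibration(name)
    if 'hand_eye' in c:
        T=np.eye(4);T[:3,:3]=env.read_eef_rot();T[:3,3]=env.read_position();T=T@np.array(c['hand_eye']);R,p=T[:3,:3],T[:3,3]
    else: R,p=np.array(c['orientation']),np.array(c['position'])
    return c,R,p
def cloud(name):
    c,R,p=cam(name); im,d=grab_frame(name)
    v,u=np.mgrid[:384,:512]
    P=np.stack([(u-c['cx'])/c['fx']*d,(v-c['cy'])/c['fy']*d,d],-1)@R.T+p
    P[d==0]=np.nan
    return im,P
def ray(c,R,p,uv,z):
    r=R@np.array([(uv[0]-c['cx'])/c['fx'],(uv[1]-c['cy'])/c['fy'],1]); return p+r*(z-p[2])/r[2]
E
python3 - <<'E'
from h import *
ims=[]
for n in('top','side'):
    im,P=cloud(n); np.savez('/tmp/'+n,im=im,P=P); ims.append(im)
    print(n,get_calibration(n)['position'])
    for k in('plate','reader','start','beaker','bottle','jar_lid'):
        for o in trace(k,n):
            q=P[o['mask']]; print(k,round(o['score'],2),np.round(o['centre']),np.round(np.nanmedian(q,0),3),np.round(np.nanmax(q[:,2]),3))
    save(n,im)
E
```

```text
top [0.37782725 0.03732123 1.15771539]
plate 0.59 [287. 204.] [ 0.506 -0.046  0.013] 0.021
reader 0.79 [276. 141.] [ 0.674 -0.018  0.05 ] 0.077
reader 0.67 [204. 274.] [0.327 0.171 0.05 ] 0.077
start 0.55 [276. 143.] [ 0.672 -0.022  0.05 ] 0.077
start 0.37 [264. 140.] [0.673 0.012 0.072] 0.077
beaker 0.93 [194. 136.] [0.695 0.203 0.045] 0.093
bottle 0.63 [353. 149.] [ 0.648 -0.225  0.061] 0.098
jar_lid 0.87 [193. 202.] [0.517 0.21  0.015] 0.022
side [0.33155875 0.67206259 0.64998284]
plate 0.94 [274. 196.] [ 0.506 -0.036  0.016] 0.02
plate 0.68 [241. 136.] [ 0.651 -0.216  0.052] 0.099
reader 0.96 [296. 141.] [ 0.496 -0.232  0.031] 0.077
reader 0.78 [205. 187.] [0.67  0.013 0.039] 0.076
reader 0.62 [335. 277.] [0.326 0.206 0.052] 0.076
start 0.63 [339. 275.] [0.323 0.209 0.073] 0.076
start 0.61 [298. 133.] [ 0.493 -0.238  0.074] 0.077
start 0.5 [200. 175.] [0.674 0.015 0.074] 0.076
beaker 0.79 [160. 240.] [0.681 0.208 0.064] 0.094
bottle 0.63 [162. 240.] [0.681 0.207 0.062] 0.094
bottle 0.57 [240. 136.] [ 0.651 -0.215  0.053] 0.099
jar_lid 0.6 [238. 272.] [0.518 0.218 0.018] 0.022
```

View pics/top.png

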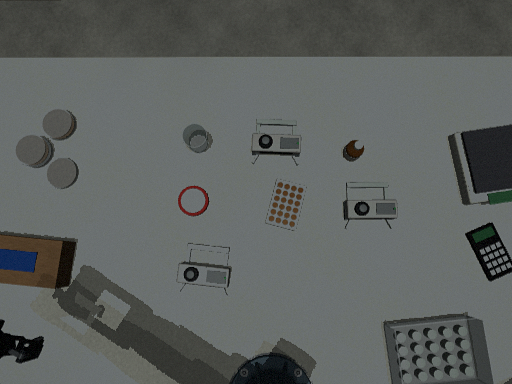

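View pics/side.png

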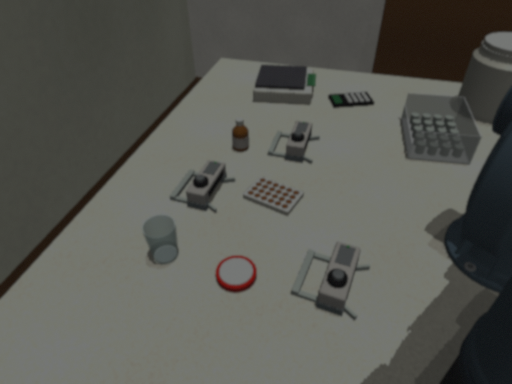

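Candidates for the reader in top: (276,141), (370,209) and (204,274). The one at (276,141), at world x≈0.67, y≈-0.02 with range about 0.67, is farthest from the base; the other two are at about 0.55 and 0.37. The plate at (287,204) lies in front of it. I'll confirm with a wrist view from above.

```bash
cat >> h.py <<'E'
def rect(pts):
    (c,s,a)=cv2.minAreaRect((pts[:,:2]*1000).astype(np.float32)); 
    if s[0]<s[1]: s=(s[1],s[0]); a+=90
    a=(a+90)%180-90   # long-axis direction vs world x, deg
    return np.array(c)/1000,s,a
def near(P,c,r,z0,z1):
    return P[(np.hypot(P[...,0]-c[0],P[...,1]-c[1])<r)&(P[...,2]>z0)&(P[...,2]<z1)]
E
python3 - <<'E'
from h import *
R=np.array([[1,0,0],[0,-1,0],[0,0,-1.]])
for x,y in((.42,-.03),(.5,-.03)):
    q=solve_ik([x,y,.33],R); print(q)
env.movep([.5,-.03,.36],R)
im,P=cloud('wrist'); np.savez('/tmp/w1',im=im,P=P); save('w1',im)
for t in('top','w1'):
    P=np.load('/tmp/%s.npz'%t)['P']
    print(t,'bridge',rect(near(P,(.674,-.018),.11,.045,.058)),'plate',rect(near(P,(.506,-.046),.085,.008,.03)), 'benchz',np.median(near(P,(.506,-.046),.1,-.02,.006)[:,2]))
    print('btn',near(P,(.674,-.0),.06,.068,.09).mean(0), 'stop',rect(near(P,(.735,-.02),.07,.007,.03)))
for k in('plate','reader','start'):
    for o in trace(k,'wrist'): q=P[o['mask']]; print(k,round(o['score'],2),np.round(o['centre']),np.round(np.nanmedian(q,0),3))
print(env.read_t())
E
```

```text
[-3.54855141e-01 -2.53018117e-01  1.83013129e+00 -4.44089210e-16
  1.56447948e+00  1.21594119e+00]
[-2.97328890e-01 -5.62435804e-02  1.65921523e+00 -4.44089210e-16
  1.53862100e+00  1.27346744e+00]
top bridge (array([ 0.67200116, -0.01848782]), (132.48643493652344, 51.4036750793457), 87.4449234008789) plate (array([ 0.50806931, -0.04580303]), (128.02967834472656, 85.74177551269531), -15.031150817871094) benchz -0.0010553600863572044
btn [0.67394997 0.011049   0.07196525] stop (array([ 0.7306402 , -0.02113224]), (113.18031311035156, 42.75601577758789), 88.3144302368164)
w1 bridge (array([ 0.67437781, -0.0163097 ]), (134.12777709960938, 51.10383605957031), 87.47444152832031) plate (array([ 0.50980762, -0.04328167]), (127.65874481201172, 85.89913940429688), -15.164497375488281) benchz -0.001376818266792812
btn [0.67529357 0.0133443  0.07124689] stop (array([ 0.72277173, -0.0188553 ]), (113.77574157714844, 28.175458908081055), 89.8916015625)
plate 0.81 [267. 145.] [ 0.512 -0.043  0.013]
plate 0.74 [247.  40.] [ 0.673 -0.015  0.051]
reader 0.97 [245.  38.] [ 0.672 -0.017  0.051]
reader 0.97 [393. 150.] [ 0.504 -0.263  0.05 ]
reader 0.65 [138. 238.] [0.343 0.187 0.036]
start 0.68 [250.  37.] [ 0.673 -0.017  0.051]
start 0.63 [388. 162.] [ 0.494 -0.238  0.071]
start 0.49 [226.  32.] [0.675 0.012 0.071]
3.2083
```

View pics/w1.png

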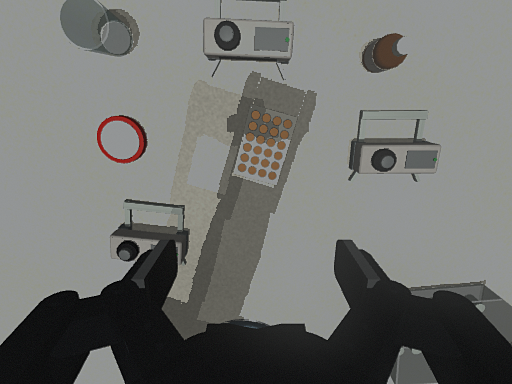

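The wrist view agrees with top. The intended reader is at wrist pixel (245,38), the farthest one, with the plate at (267,145) before its mouth. The decoys are at (393,150) and (138,238). One enlarged crop to confirm, then a lateral squaring push from the plate's right side.

```bash
cat >> h.py <<'E'
O=np.array([.6735,-.0172]); th=np.radians(-2.54)
u=np.array([np.cos(th),np.sin(th)]); v=np.array([-u[1],u[0]])
def W(x,y,z): return np.r_[O+x*u+y*v,z]
def rel(p): d=np.asarray(p)[:2]-O; return np.array([d@u,d@v])
def Rx(ax): # tool x along ax, z down
    x=np.r_[ax,0]; z=np.array([0,0,-1.]); return np.stack([x,np.cross(z,x),z],1)
def platepose(P,c):
    c,s,a=rect(near(P,c,.085,.008,.03)); return rel(c)*1000,s,a+2.54
E
python3 - <<'E'
from h import *
d=np.load('/tmp/w1.npz'); save('crop',cv2.resize(d['im'][0:200,180:330],None,fx=3,fy=3,interpolation=cv2.INTER_CUBIC))
c=np.array([.5089,-.0445]); r=rel(c); print('plate rel',r)
x0,y0=r[0],-.105
for ax in(v,-v):
    print(solve_ik(W(x0,y0,.12),Rx(ax)))
print(solve_ik(W(-.25,0,.005),Rx(u)),solve_ik(W(-.075,0,.005),Rx(u)))
print('corner rel',rel((.560,-.1025)))
E
```

```text
plate rel [-0.16322843 -0.03456773]
[-4.52438086e-01  1.88228236e-01  1.84241781e+00 -4.44089210e-16
  1.11094661e+00 -4.08106723e-01]
[-4.52438086e-01  1.88228236e-01  1.84241781e+00 -4.44089210e-16
  1.11094661e+00  2.73348593e+00]
[-2.96121556e-01  2.17087071e-01  2.11687311e+00 -4.44089210e-16
  8.07632476e-01  1.31900613e+00] [-2.21218311e-01  5.22484606e-01  1.67022926e+00 -4.44089210e-16
  9.48878787e-01  1.39390938e+00]
corner rel [-0.10960826 -0.09024616]
```

View pics/crop.png

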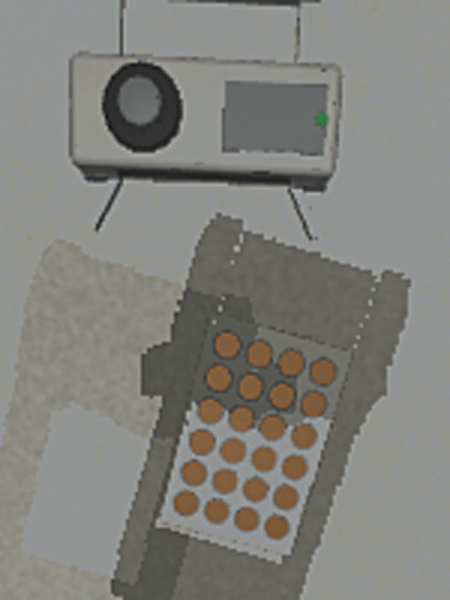

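The crop shows the white bridge with button and panel, the flared strips facing the robot and the stop behind. The plate is right of the lane and turned clockwise. Now the lateral push.

```bash
python3 - <<'E'
from h import *
R=Rx(v); x0=-.160
hand.grip(.7)
env.movep(W(x0,-.114,.10),R)
env.line_to(W(x0,-.114,.035))
hit=env.line_to(W(x0,-.114,-.003),vel=.03,threshold=3); z=env.read_position()[2]; print('bench',hit,z,env.read_opening())
z=z+.005
env.line_to(W(x0,-.114,z),vel=.05)
print(env.line_to(W(x0,-.0538,z),vel=.04,threshold=8),rel(env.read_position()),env.read_force())
env.line_to(W(x0,-.065,z),vel=.08)
env.line_to(W(x0,-.065,.05)); 
env.movep(W(-.16,-.01,.33),Rx(u))
im,P=cloud('wrist'); print(platepose(P,W(-.16,0,0)),rect(near(P,O,.11,.045,.058)))
im,P=cloud('top');print(platepose(P,W(-.16,0,0)))
save('w2',im);print(env.read_t(),z)
E
```

```text
bench False -0.002801509910639908 0.6999747759617703
False [-0.1600243  -0.05387155] [0.33408591 0.16584653 0.16615918]
(array([-172.51349875,    1.19853237]), (126.66490173339844, 85.70608520507812), -0.012307128906249964) (array([ 0.67407343, -0.01636694]), (134.3516387939453, 49.623077392578125), 87.22208404541016)
(array([-174.28536696,   -1.48535025]), (127.77827453613281, 85.47117614746094), -0.09421630859374996)
11.3417 0.0021984900893600922
```

```bash
python3 - <<'E'
from h import *
R=Rx(u); z=.0022; y0=.0
env.movep(W(-.265,y0,.08),R); env.line_to(W(-.265,y0,z),vel=.1)
env.pause(.2); f0=env.read_force()
print(env.line_to(W(-.085,y0,z),vel=.05,threshold=10),rel(env.read_position()),env.read_force()-f0)
print(env.line_to(W(-.071,y0,z),vel=.015,threshold=5),rel(env.read_position()),env.read_force()-f0)
env.line_to(W(-.11,y0,z),vel=.05); env.line_to(W(-.11,y0,.1))
env.movep(W(-.09,-.0,.33),R)
im,P=cloud('wrist'); save('w3',im);np.savez('/tmp/w3',im=im,P=P)
b=rect(near(P,O,.11,.045,.058)); print('bridge',b,rel(b[0]))
q=P[(P[...,2]>.008)&(P[...,2]<.02)].reshape(-1,3); r=np.array([rel(p) for p in q]); m=(abs(r[:,1])<.06)&(r[:,0]>-.08)&(r[:,0]<-.027)
m&=abs(r[:,1])<.05
print('rear part',r[m].min(0),r[m].max(0)); rr=rect(q[m]);print(rr)
print('btn',rel(near(P,(.674,.012),.03,.068,.09).mean(0)),near(P,(.674,.012),.03,.068,.09).mean(0))
print(env.read_t())
E
```

```text
False [-8.50889380e-02  9.36166015e-06] [-1.06819275 -0.65005269  0.48546435]
True [-7.45103748e-02  3.90448721e-05] [-0.37984673 -1.11532938 -0.66438165]
bridge (array([ 0.67472021, -0.01625552]), (133.77886962890625, 49.98447036743164), 87.42574310302734) [0.00117716 0.00099762]
rear part [-0.06136767 -0.04998921] [-0.02759405  0.0493681 ]
(array([ 0.62904614, -0.01553538]), (99.35768127441406, 33.77227783203125), 87.447509765625)
btn [0.00098154 0.03076114] [0.67584381 0.01348742 0.07130751]
20.6167
```

View pics/w3.png

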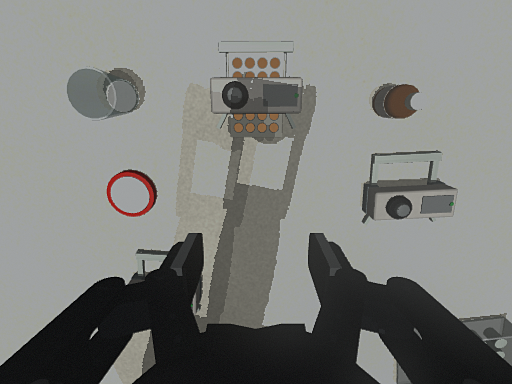

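The plate is under the bridge, with its wells showing evenly at (255,68) behind it and (255,122) in front, and its far edge near the bar at row 47. I'll check the stop gap from closer, then press the button.

```bash
python3 - <<'E'
from h import *
hand.grip(0.0)
env.movep(W(-.05,0,.24),Rx(u))
im,P=cloud('wrist'); np.savez('/tmp/w4',im=im,P=P)
b=rect(near(P,O,.11,.045,.058)); print('bridge',rel(b[0]),b[1:])
q=P.reshape(-1,3); X=rel; r=np.stack([(q[:,:2]-O)@u,(q[:,:2]-O)@v],1)
for y in(-.03,0,.03):
    m=(abs(r[:,1]-y)<.008)&(q[:,2]>.006)&(q[:,2]<.022)
    for lo,hi in((-.1,-.03),(.03,.1)):
        k=m&(r[:,0]>lo)&(r[:,0]<hi); h,e=np.histogram(r[k,0],np.arange(lo,hi,.002)); print(y,round(r[k,0].min(),4),round(r[k,0].max(),4),h)
print('btn',near(P,(.674,.012),.03,.066,.09).mean(0)); print(env.read_t())
rows,cols=np.where((np.hypot(P[...,0]-.7,P[...,1]+.017)<.1)); s=(slice(rows.min(),rows.max()),slice(cols.min(),cols.max()))
save('w4',cv2.resize(im[s],None,fx=3,fy=3,interpolation=cv2.INTER_CUBIC)[:600,:800])
E
```

```text
bridge [0.00109828 0.00101714] ((133.94593811035156, 49.65092849731445), 87.43399047851562)
-0.03 -0.0625 -0.03 [ 0  0  0  0  0  0  0  0  0  0  0  0  0  0  0  0  0  0  9 13 12 21 11 17
 17 12 23 12 24 12 23 12 16 20]
-0.03 0.0308 0.0794 [12 24 25 13 26 25 13 26 26 13 26 26 15 24 26 23 14 25 24 17 19 25 26 16
 19  0  0  0  0  0  0  0  0  0]
0 -0.0624 -0.03 [ 0  0  0  0  0  0  0  0  0  0  0  0  0  0  0  0  0  0  8 16 12 23 13 16
 20 13 22 13 24 11 18 18 15 21]
0 0.0308 0.0782 [12 24 24 12 24 24 12 24 24 12 24 24 12 24 24 20 16 24 24 15 21 23 24 15
 10  0  0  0  0  0  0  0  0  0]
0.03 -0.0622 -0.03 [ 0  0  0  0  0  0  0  0  0  0  0  0  0  0  0  0  0  0  3 19 11 21 12 13
 20 12 24 12 23 12 21 15 17 19]
0.03 0.0308 0.0783 [11 23 24 13 26 26 13 26 26 13 26 26 13 26 25 23 16 24 25 14 22 24 24 13
 12  0  0  0  0  0  0  0  0  0]
btn [0.67622128 0.01354557 0.07119746]
21.7333
```

View pics/w4.png

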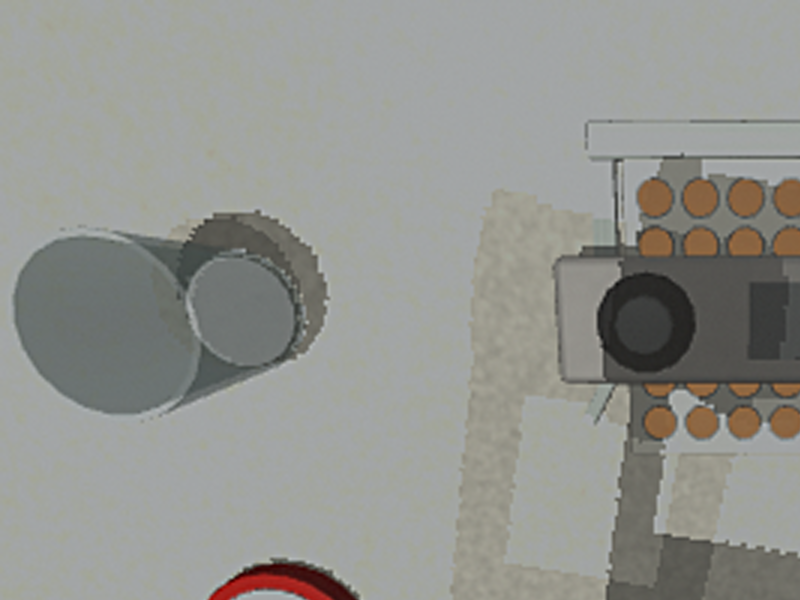

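The plate's far edge meets the stop bar (crop row 157) with no gap. Its rear end is 63.6 mm before the bridge centre, where 63.9 is expected, and it is square. Now the button press.

```bash
python3 - <<'E'
from h import *
b=[.6750,.0128]; R=Rx(u)
env.movep([*b,.11],R); env.line_to([*b,.080],vel=.08); env.pause(.2); f0=env.read_force()
print(env.line_to([*b,.0655],vel=.02,threshold=15),env.read_position(),env.read_force()-f0)
env.pause(.2);print(env.read_position(),env.read_force()-f0)
env.line_to([*b,.12],vel=.1)
env.movep(W(-.05,0,.24),R)
im,P=cloud('wrist'); B=rect(near(P,O,.11,.045,.058)); q=P.reshape(-1,3); r=np.stack([(q[:,:2]-O)@u,(q[:,:2]-O)@v],1)
m=(abs(r[:,1])<.04)&(q[:,2]>.006)&(q[:,2]<.022)&(r[:,0]>-.1)&(r[:,0]<-.03)
print(rel(B[0]),r[m,0].min(),'btn',near(P,(.674,.012),.03,.066,.09).mean(0)); print(env.read_t())
E
```

```text
True [0.67520825 0.01280126 0.06805603] [-1.76609499  2.08589366  4.27809497]
[0.67519106 0.01279682 0.06807636] [-1.91267356  1.12275408  4.49903609]
[0.00109169 0.0010086 ] -0.062071889378135736 btn [0.67626829 0.01341758 0.07118562]
25.2333
```

The button reached its hard stop: 4.9 mm of travel, a force spike above 15 N, then 4.5 N holding. I'll press once more, a little firmer, to be sure, then hand in.

```bash
python3 - <<'E'
from h import *
b=[.6750,.0128]; R=Rx(u)
env.movep([*b,.11],R); env.line_to([*b,.080],vel=.08); env.pause(.2); f0=env.read_force()
print(env.line_to([*b,.0665],vel=.015,threshold=25),env.read_position(),env.read_force()-f0)
env.pause(.2)
env.line_to([*b,.15],vel=.1); env.movep(W(-.05,0,.24),R); env.pause(.5)
print(env.close_job(),env.read_t())
E
```

```text
False [0.67509987 0.01279384 0.06796188] [-6.51532251  0.18581259  9.47805543]
the job is handed in; nothing more can be done
the job is handed in; nothing more can be done
```

The plate was pushed home and square against the end stop, the button was pressed fully down twice and released, and the job is handed in; no verdict came back. I did not re-measure the beaker, bottle and jar lid, though nothing was aimed near them.

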